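Slide a test coupon under the spring clip of its stage

ROBOT

A 6-joint arm with a two-finger parallel gripper is mounted at the origin on a cart in front of the work surface, level with it; the furniture and walls round the work are solid. World frame = base frame: x ahead of the robot, y to its left, z up, the work surface at z = 0. Lengths are in m, angles in degrees, forces in N, time in s.
With the tool pointing down it reaches from about 0.4 to 0.825 m from the base axis. Payload 7 kg.
Tool frame: the origin (TCP) lies midway between the tips of the shut fingers; the grasp point (between the pads) lies 19 mm behind it; z points along the fingers, y is the direction in which the jaws open and shut (so a half turn about z gives the same grasp; the last joint's range is limited). The gripper opens to 88 mm and grips with 3 to 60 N. Pads are 19 mm wide; open, the fingers measure 130 mm over their backs; the gripper's body (78 mm by 193 mm) begins 47 mm behind the grasp point.
Start: joints at [92.538, 20.546, 0.682, 0, -70.136, -16.507], TCP at [0.163, 0.655, 0.227] pointing down, gripper open.
Joint ranges: [-176.03, 176.03], [-82.01, 121.73], [-58.28, 71.71], [-173.87, 95.51], [-174.79, -0.11], [-173.66, 173.66]. Speed limits (degrees/s): [136.94, 136.94, 172.46, 180, 180, 180].

INTERFACE

Orientations are given as a 3x3 rotation matrix whose columns are the frame's x, y, z axes.
In Python, from rig import robot gives the robot as it stands. Calls block until the motion is done:
- robot.goto(position, orientation): joint-space move of the TCP to a pose.
- robot.servo_line(position, ori=None, speed=0.15): straight line of the TCP; ori=None keeps the orientation; speed is the mean speed in m/s.
- robot.movej(angles): joint-space move.
- robot.move_gripper(opening): opening from 0.0 (shut) to 1.0 (fully open); the grip force is fixed at half the most; returns when the fingers have stopped.
- robot.dwell(seconds).
- robot.ik(position, orientation): joint angles nearest the present ones, or None.
- robot.grab_frame(name): name is "side" or "top" or "wrist"; returns (picture, depth): 480x640x3 uint8, red, green, blue; 480x640 float32, m along the optical axis (not along the pixel's ray), 0 where there is no reading.
- robot.camera_info(name): a dict with "vfov" (degrees; the focal length in pixels is half the picture's height over the tangent of half this angle, whatever the lens; pixels are square), "cx", "cy" (the principal point, pixels), "view" (4x4, takes a point from world to camera coordinates); the wrist camera has in their place "T_tool_cam" (4x4, takes a point from camera to tool coordinates, whose origin is the TCP and whose axes are the flange's). Camera axes: x right, y down, z forward; pixel columns grow to the right and rows downward; lengths in m; the calibration is good to about 2 mm. A picture is of the moment at which its call begins: read the wrist's pose just before it. camera_info takes no time and is no camera call.
A pose or a line that the arm cannot do raises robot.Unreachable and nothing moves.
- robot.job_done(): hands the job in, once; it reports no verdict.
Readings, each from a call of its own:
- robot.read_t(): time.
- robot.read_qpos(): joint angles.
- robot.read_qvel(): joint speeds.
- robot.read_effort(): joint torques, N m.
- robot.read_position(): TCP position.
- robot.read_tcp_rot(): TCP orientation.
- robot.read_force(): force on the tool from outside, world axes, zero at the start.
- robot.read_ft_torque(): the same for the moment, N m.
- robot.read_grip_width(): opening from 0.0 (shut) to 1.0 (fully open).
Only numpy, scipy, OpenCV 4.12 (cv2) and the standard library are available. Lean on these libraries where they do the work, as an engineer would, in place of code of your own. Each camera call takes 0.05 s, during which the arm holds its last target. There are 200 camera calls.

TASK

Load the dark steel test coupon into the clip stage: press the clip's long thumb bar fully down with one fingertip so that its jaw rises, and while you keep it down, push the coupon along its channel with the other fingertip until it is fully home against the end stop. Then let the clip come down on the coupon and move clear. Do not grasp or lift the coupon, and leave the things round the stage where they are.

Things in the scene. Friction and masses are not known exactly. Their poses are not given: they have to be found in the camera images.
- stage: Clip stage fixed to the bench: grey plate, x -80..+75, y -54..+50 mm, top at z = 12. Origin on the bench under it; +x is the way the coupon is pushed. An open channel, 35 mm wide between strips 5 mm high, runs along x, centred on y = +20. The clip's hinge runs along x at y = -8, z = 26, between two lugs 32 mm high, 12 mm wide (y), at x = -76 and +66.
- stop_face (a point): Middle of the face of the aluminium stop block at the channel's +x end: stage x = +60, y = +20, z = 15.5 mm. The block is 7 mm high. The coupon is home when its nose is against this face.
- jaw_lip (a point): Middle of the lower edge of the clip's jaw, which reaches from the hinge over the channel at stage x = +30..+56 mm only; moves with the clip. 4 mm above the plate let up, 12 mm with the bar fully down. Behind the jaw (x below +30) the channel is open from above, up to the hinge tube.
- clip (a joint): Angle of the spring clip, rad: 0 = let up, jaw too low for the coupon; about 0.14 = jaw resting on the coupon; 0.27 = thumb bar fully down on its stop, level, its top then 3.5 mm above the channel floor, so that a second fingertip at that same height still meets the coupon's rear end. The spring pushes back with about 2.5 N at the middle of the bar at first, about 6 N fully down.
- clip_bar (a point): Middle of the top of the thumb bar, a smooth steel strip 100 (x) x 28 (y) mm on the other side of the hinge from the jaw, on which a fingertip slides along x with a few newtons of friction. Pressed down it spans stage x -80..+20, y -50..-22 and this point is at y = -36, z = 15.5 mm, so 56 mm across from the channel's middle. Let up: y about -38, z about 24.
- coupon_center (a point): Centre of the loose dark steel test coupon, 50 (x) x 32 (y) x 8 mm, about 0.1 kg, three small dents on top. It starts lying in the channel on the -x side of the jaw, nose 8 to 26 mm from the jaw; axes as the stage's. Centre 16 mm above the bench. Home, the centre is at stage x = +35, y = +20 mm and the rear end at x = +10.
- coupon: The same coupon; this origin is the middle of its underside.
- vial_a: Bystander: small vial with green cap, 22 mm across, 45 mm tall, standing; origin at the middle of its underside. Leave alone.
- stopper: Bystander: red-brown rubber stopper, 23 mm across, 22 mm tall; origin at the middle of its underside. Leave alone.
- crucible: Bystander: white porcelain crucible with lid, 43 mm across, 46 mm tall; origin at the middle of its underside. Leave alone.
- timer: Bystander: white lab timer, 58 x 66 x 18 mm, lying flat; origin at the middle of its underside. Leave alone.
There are look-alikes about, which are no part of the job. Leave any brown or turquoise look-alike of the coupon alone.

How it is judged:
By the outcome, as a careful person would: the job done as asked, in the order asked, and still so for the second after the job is handed in, with the robot touching nothing.
It also fails if it takes over 38 s, if anything falls off the work surface, if the arm or the gripper's body presses on something with over 40 N, if the wrist force passes 120 N, or if a joint passes its speed limit or range.

## Working session

There is one attempt and no reset: what is moved stays moved. The work goes in short steps, each a Python script; the robot and the scene stay as the last script left them, time stands still between calls to the robot, and variables do not carry over. Pictures are saved under pics/ and viewed, about 8 in all and at most 12, crops included, and the job is handed in when it is done.

```bash
ls; mkdir -p pics
cat > h.py <<'E'
import numpy as np, cv2
from rig import robot
def K(n):
    c=robot.camera_info(n); f=240/np.tan(np.radians(c['vfov'])/2); return f,c['cx'],c['cy'],c
def cam2world(n,P=None,R=None):
    f,cx,cy,c=K(n)
    if n=='wrist':
        T=np.eye(4);T[:3,:3]=R;T[:3,3]=P; return T@np.array(c['T_tool_cam'])
    return np.linalg.inv(np.array(c['view']))
def pts(n,depth,M):
    f,cx,cy,c=K(n); v,u=np.mgrid[:480,:640]
    p=np.stack([(u-cx)/f*depth,(v-cy)/f*depth,depth,np.ones_like(depth)],-1)
    return (p@M.T)[...,:3]
def grab(n,tag):
    P=np.array(robot.read_position());R=np.array(robot.read_tcp_rot())
    im,d=robot.grab_frame(n); M=cam2world(n,P,R)
    cv2.imwrite(f'pics/{tag}.png',im[...,::-1]); np.savez(f'pics/{tag}.npz',im=im,d=d,M=M)
    return im,d,M
E
python3 - <<'E'
from h import *
for n in('top','wrist','side'):
    im,d,M=grab(n,n+'0'); print(n,K(n)[:3],M[:3,3].round(3),M[:3,2].round(2),(d>0).mean())
print(robot.read_tcp_rot(),robot.read_t(),K('wrist')[3]['T_tool_cam'])
a=[cv2.imread(f'pics/{n}0.png') for n in('top','wrist')]
E
```

```text
pics
top (np.float64(606.3854437228388), 319.79435185547345, 242.55777934853288) [ 0.22  -0.003  1.309] [ 0.23  0.02 -0.97] 0.9960481770833334
wrist (np.float64(414.53700019066315), 320.2237294929732, 240.90300040814893) [0.23  0.639 0.383] [-0.25  0.06 -0.97] 0.9960384114583334
side (np.float64(581.6653255863963), 324.1399928711908, 226.6805574127015) [0.309 0.926 0.874] [ 0.15 -0.72 -0.68] 0.9959147135416667
[[ 9.70411706e-01 -2.41456206e-01 -1.49870016e-04]
 [-2.41456191e-01 -9.70410834e-01 -1.31183281e-03]
 [ 1.71314685e-04  1.30920496e-03 -9.99999128e-01]] 0.15 [[-8.17284802e-04 -9.66208224e-01 -2.57761517e-01  6.90268804e-02]
 [ 9.99999583e-01 -6.84487051e-04 -6.04929103e-04 -5.31467210e-04]
 [ 4.08053054e-04 -2.57761904e-01  9.66208380e-01 -1.57218231e-01]
 [ 0.00000000e+00  0.00000000e+00  0.00000000e+00  1.00000000e+00]]
```

View pics/top0.png

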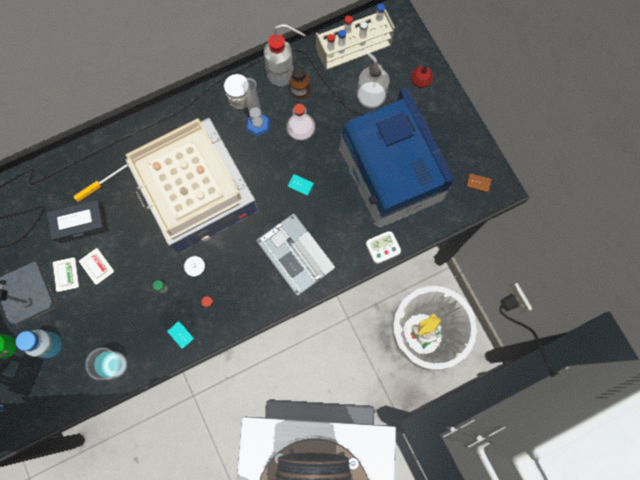

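View pics/wrist0.png

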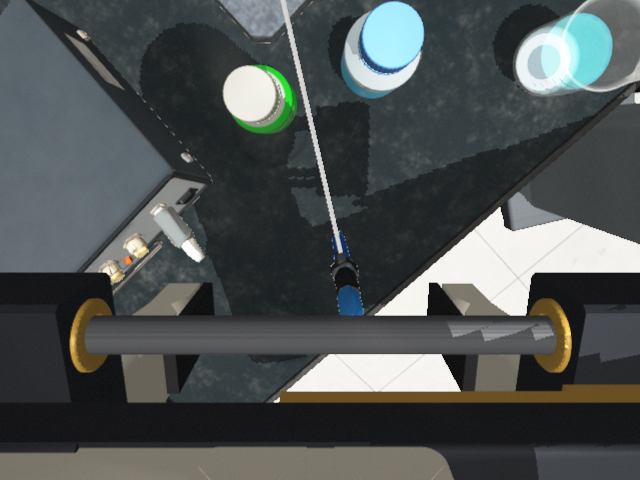

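The top view shows the stage at about (297,253), the crucible (194,266), timer (383,247), vial (159,286), stopper (207,301). Next I'll enlarge the stage and get rough poses.

Run:
```python
from h import *
z=np.load('pics/top0.npz'); p=pts('top',z['d'],z['M'])
for n,(u,v) in dict(stage=(297,253),cruc=(194,266),timer=(383,247),vial=(159,286),stop=(207,301),turq=(180,334),turq2=(300,184),c1=(257,239),c2=(293,214),c3=(335,267),c4=(297,292)).items(): print(n,p[v,u].round(3))
# heights map in stage
a=cv2.imread('pics/top0.png')[195:305,235:355]
b=cv2.resize(a,None,fx=6,fy=6,interpolation=cv2.INTER_CUBIC)
cv2.imwrite('pics/crop.png',b[:600])
```

```text
stage [0.497 0.069 0.029]
cruc [0.452 0.285 0.044]
timer [ 0.525 -0.117  0.013]
vial [0.405 0.353 0.045]
stop [0.383 0.254 0.02 ]
turq [0.31  0.307 0.007]
turq2 [0.661 0.074 0.009]
c1 [0.527 0.16  0.013]
c2 [0.588 0.085 0.014]
c3 [ 0.476 -0.015  0.004]
c4 [0.415 0.064 0.01 ]
```

View pics/crop.png

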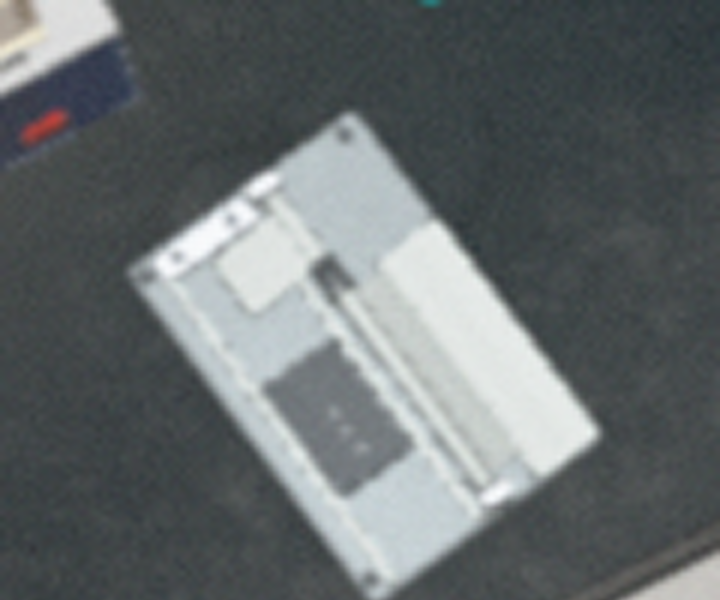

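The stage's +x points up-left in the image (world yaw about 41°), and the dark coupon is mid-channel at crop (340,420). Next: a wrist view above it, with a check that the swept gripper body is clear of obstacles.

```bash
cat >> h.py <<'E'
def Rz(a): c,s=np.cos(a),np.sin(a); return np.array([[c,-s,0],[s,c,0],[0,0,1]])
def tool(a): return Rz(a)@np.diag([1.,-1,-1])
E
python3 - <<'E'
from h import *
z=np.load('pics/top0.npz'); p=pts('top',z['d'],z['M']).reshape(-1,3)
yaw=np.radians(41); O=np.array([.5,.074,0])
q=(p-O)@Rz(yaw)
m=(q[:,0]>-130)*1
s=(q[:,0]>-.12)&(q[:,0]<.06)&(abs(q[:,1]+.008)<.12)
print('max height in sweep',q[s][:,2].max(), 'wider', q[(abs(q[:,0])<.15)&(abs(q[:,1])<.15)][:,2].max())
R=tool(yaw); P=O+Rz(yaw)@[-.05,-.008,.15]
j=robot.ik(P,R); print(j)
if j is not None:
    robot.goto(P+[0,0,.05],R); robot.servo_line(P,speed=.2); print(robot.read_t(),robot.read_position())
    grab('wrist','w1')
    robot.servo_line(O+Rz(yaw)@[-.075,-.008,.11],speed=.2); grab('wrist','w2'); print(robot.read_t(),robot.read_force(),robot.read_grip_width())
E
```

```text
max height in sweep 0.0370244489399052 wider 0.1431233394189888
[ 28.44919542   4.87040144 -30.77742916   0.         -54.3521694
 102.55080458]
3.0 [0.4675486  0.03529484 0.15006747]
3.4833 [-0.26579691  0.32497686  0.47021434] 1.000169743999517
```

View pics/w1.png

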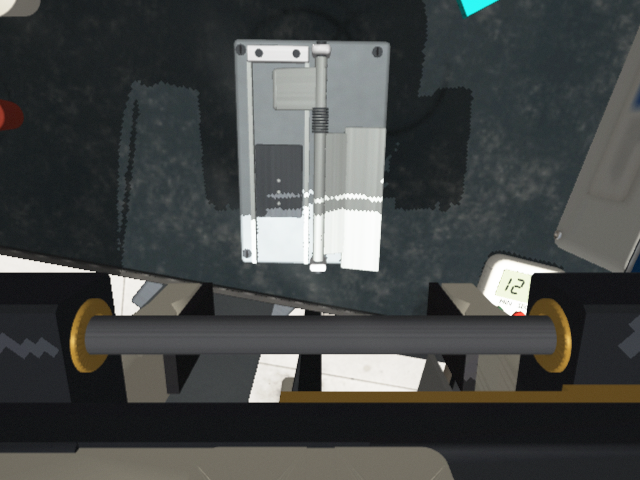

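View pics/w2.png

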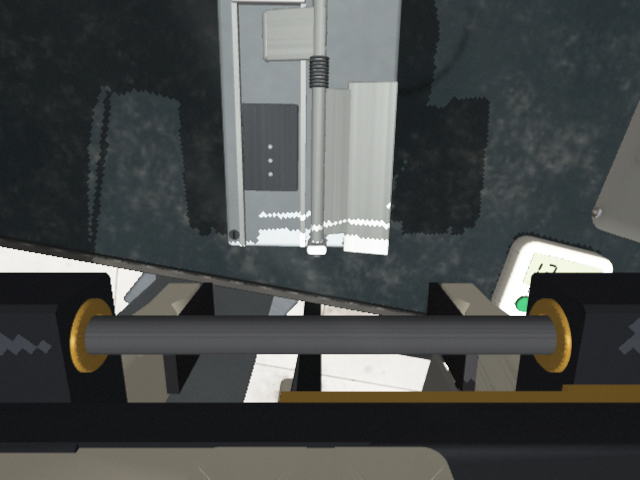

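w1 shows the plate corners at (236,41), (389,42) and (243,262), the coupon spanning about (254–302, 145–217), and the bar's right edge at u≈383. w2 shows the coupon at (242–297, 104–191). Next I'll fit the stage frame and triangulate.

Run:
```python
from h import *
f,cx,cy,_=K('wrist')
W={n:np.load(f'pics/{n}.npz') for n in('w1','w2')}
def refine(n,uv):
    g=cv2.cvtColor(W[n]['im'],cv2.COLOR_RGB2GRAY)
    return cv2.cornerSubPix(g,np.float32([uv]),(4,4),(-1,-1),(3,50,.01))[0]
def ray(n,uv):
    M=W[n]['M']; return M[:3,3],M[:3,:3]@[(uv[0]-cx)/f,(uv[1]-cy)/f,1]
def onz(n,uv,z): o,d=ray(n,uv); return o+d*(z-o[2])/d[2]
def tri(a,b):
    o1,d1=ray('w1',a);o2,d2=ray('w2',b); s=np.linalg.lstsq(np.c_[d1,-d2],o2-o1,rcond=None)[0]
    A,B=o1+s[0]*d1,o2+s[1]*d2; return (A+B)/2,np.linalg.norm(A-B)
S=[(75,50),(75,-54),(-80,50)];U=[(236,41),(389,42),(243,262)]
Wp=[]
for s,u in zip(S,U):
    r=refine('w1',u); Wp.append(onz('w1',r,.012)); print(u,r)
A=np.array(S)/1e3;B=np.array(Wp)[:,:2]
a,b=A-A.mean(0),B-B.mean(0)
yaw=np.arctan2((a[:,0]*b[:,1]-a[:,1]*b[:,0]).sum(),(a*b).sum())
t=B.mean(0)-Rz(yaw)[:2,:2]@A.mean(0); print('yaw',np.degrees(yaw),'O',t,'res mm',((A@Rz(yaw)[:2,:2].T+t-B)*1e3).round(2).tolist())
O=np.r_[t,0]; st=lambda p:((p-O)@Rz(yaw)*1e3).round(1)
c1=[(254,145),(302,145),(302,217),(257,217)];c2=[(242,104),(297,103),(298,191),(244,191)]
for x,y in zip(c1,c2):
    p,q=refine('w1',x),refine('w2',y); P,e=tri(p,q); print(p,q,'tri',st(P),round(e*1e3,1),'z20',st(onz('w1',p,.02)),st(onz('w2',q,.02)))
for n in W:
    q=(pts('wrist',W[n]['d'],W[n]['M'])-O)@Rz(yaw)*1e3; q=q.reshape(-1,3);col=W[n]['im'].reshape(-1,3).mean(1)
    for nm,(x0,x1,y0,y1) in dict(bar=(-60,10,-48,-30),floor=(0,15,10,30),tube=(-40,10,-11,-5)).items():
        s=(q[:,0]>x0)&(q[:,0]<x1)&(q[:,1]>y0)&(q[:,1]<y1); print(n,nm,np.percentile(q[s,2],[5,50,95]).round(1))
    s=(q[:,0]>-76)&(q[:,0]<28)&(q[:,1]>6)&(q[:,1]<34)&(q[:,2]>17)&(q[:,2]<25); print(n,'coupon by depth',np.percentile(q[s],[1,50,99],axis=0).round(1).tolist())
np.savez('stage.npz',O=O,yaw=yaw)
```

```text
(236, 41) [234.4992    40.574875]
(389, 42) [388.8826   42.69962]
(243, 262) [241.28093 258.39648]
yaw 39.88105962385441 O [0.50112992 0.0764105 ] res mm [[1.05, 2.26], [2.57, -0.62], [-3.62, -1.65]]
[252.74722 145.3264 ] [239.50214  102.146545] tri [ 7.  35.6 29.1] 0.5 z20 [ 6.6 37.3 20. ] [ 7.6 37.1 20. ]
[302.8842 145.6706] [299.03696  105.647675] tri [ 6.7  3.6 12.5] 0.2 z20 [ 7.   3.4 20. ] [ 6.3  3.2 20. ]
[301.53372 216.38612] [298.42957 189.21667] tri [-41.    3.5  23.1] 0.7 z20 [-41.7   3.9  20. ] [-41.4   3.3  20. ]
[254.76303 217.68394] [242.49927 189.74469] tri [-41.   35.1  30.5] 0.5 z20 [-43.3  37.   20. ] [-42.4  36.8  20. ]
w1 bar [ 21.8 250.  258.1]
w1 floor [10.2 17.8 20. ]
w1 tube [ 28.4 251.1 262.8]
w1 coupon by depth [[-41.7, 6.5, 17.4], [-16.4, 20.3, 19.0], [7.3, 33.8, 20.7]]
w2 bar [ 21.3 209.8 219.1]
w2 floor [10.1 18.  19.9]
w2 tube [ 27.5 268.3 268.3]
w2 coupon by depth [[-41.7, 6.1, 17.5], [-16.3, 19.9, 19.0], [7.1, 33.7, 20.7]]
```

The two views and the depth agree: coupon x −42..+7, y centre 20, top about 20 mm high; bar about 22 mm. Next I set the finger spacing and press the bar behind the coupon.

```bash
cat >> h.py <<'E'
try:
    _s=np.load('stage.npz'); O=_s['O']; YAW=float(_s['yaw']); RS=Rz(YAW)
    w=lambda x,y,z: O+RS@(np.array([x,y,z])/1e3)
    pos=lambda:((np.array(robot.read_position())-O)@RS*1e3)
    frc=lambda:np.array(robot.read_force())@RS
except Exception: pass
E
python3 - <<'E'
from h import *
robot.move_gripper(.44)
robot.servo_line(w(-59,-8,45),tool(YAW),speed=.1); robot.dwell(.1)
f0=frc(); np.save('f0.npy',f0); print(robot.read_t(),pos(),f0,robot.read_grip_width())
for z in [28,24,20,17.5,16.5,16,15.5,15,14.5,14]:
    robot.servo_line(w(-59,-8,z),speed=.03); robot.dwell(.05)
    f=frc()-f0; print(z,pos().round(2),f.round(1))
    if np.linalg.norm(f)>15: break
print(robot.read_t()); grab('side','s1');grab('wrist','w3')
c=cv2.imread('pics/s1.png'); v=np.array(K('side')[3]['view'])@np.r_[w(0,0,15),1]; f,cx,cy,_=K('side')
u,vv=int(f*v[0]/v[2]+cx),int(f*v[1]/v[2]+cy); print(u,vv)
x0,y0=max(0,min(640-200,u-100)),max(0,min(480-150,vv-75))
cv2.imwrite('pics/s1c.png',cv2.resize(c[y0:y0+150,x0:x0+200],None,fx=4,fy=4,interpolation=cv2.INTER_CUBIC))
E
```

```text
5.375 [-58.68729878  -8.12736933  45.6019974 ] [ 0.463524   -0.79546021 -0.86436834] 0.44168461987719765
28 [-58.87  -8.02  28.04] [-0.3  1.   0.8]
24 [-59.05  -7.97  23.94] [-1.7 -0.2  1.3]
20 [-58.75  -7.9   20.1 ] [-0.2  3.4  5. ]
17.5 [-58.71  -7.8   17.7 ] [-0.8  6.6  6.9]
16.5 [-58.71  -7.77  16.77] [-1.   7.5  8.2]
16 [-58.65  -7.7   16.34] [-0.7  8.1  8.6]
15.5 [-58.67  -7.66  15.95] [-0.9  8.8 10.7]
15 [-58.6   -7.58  15.57] [-1.4  9.6 12.4]
8.3083
316 248
```

View pics/s1c.png

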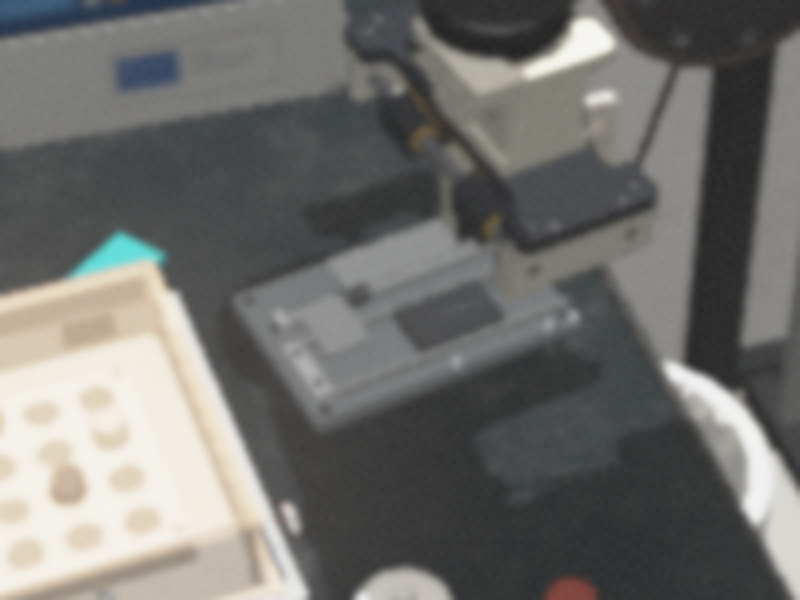

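The fingers straddle the hinge behind the coupon: the bar finger is at crop (450,210) and the channel finger at (515,270). z was still yielding, so I'll press a bit more and relieve the side load.

Run:
```python
from h import *
f0=np.load('f0.npy')
for z in [14.5,14,13.5]:
    robot.servo_line(w(-58.6,-7.3,z),speed=.03); robot.dwell(.1)
    f=frc()-f0; print(z,pos().round(2),f.round(1))
    if f[2]>25: break
print(robot.read_t()); grab('wrist','w3')
```

```text
14.5 [-58.58  -7.28  15.23] [-2.8  6.6 15.4]
14 [-58.53  -7.33  15.05] [-3.1  7.4 19.7]
13.5 [-58.46  -7.35  14.84] [-5.1  8.8 24.3]
9.4583
```

View pics/w3.png

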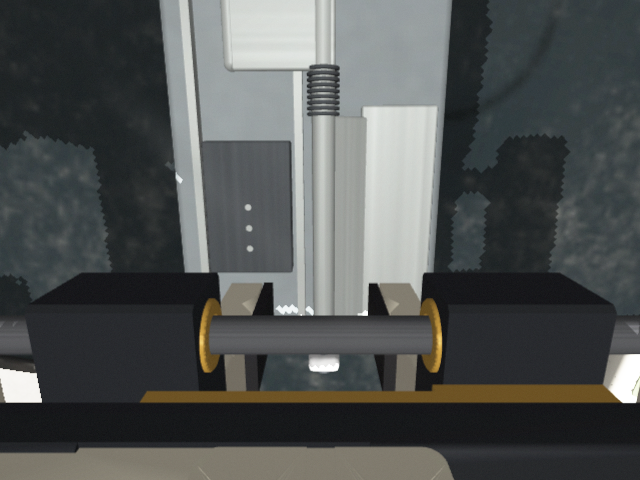

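The bar is on its stop and the jaw is up; the coupon (205–290, 140–271) lies just ahead of the channel finger. Now the push.

Run:
```python
from h import *
f0=np.load('f0.npy'); base=[]
for x in [-50,-40,-30,-20,-12,-8,-6,-4,-3,-2,-1,0,.5,1,1.5,2,2.5,3,3.5,4,4.5,5,5.5,6,6.5,7,7.5,8]:
    robot.servo_line(w(x,-7.5,14.1),speed=.03); robot.dwell(.03)
    p=pos();f=frc()-f0; print(x,p.round(2),f.round(1))
    if x<-7: base.append(f[0])
    elif f[0]<np.median(base)-12: print('stop?');break
    if abs(f[0])>30 or f[2]<8: print('odd');break
print(robot.read_t()); grab('wrist','w4')
```

```text
-50 [-57.88  -7.11  14.27] [-22.5   3.4  36.5]
-40 [-52.89  -7.05  13.9 ] [-35.2  -0.2  47.5]
odd
10.4917
```

View pics/w4.png

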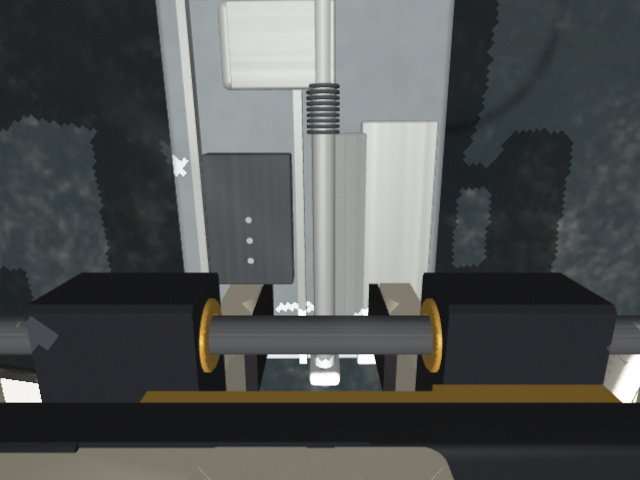

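Too much press: friction makes the arm lag. I'll ease the down-force with a force-regulated press and carry on.

```bash
cat > push.py <<'E'
from h import *
import sys
f0=np.load('f0.npy')
xs,zc,FT,T1=float(sys.argv[1]),float(sys.argv[2]),float(sys.argv[3]),float(sys.argv[4])
def reg(x,zc,FT,n=1,sp=.03):
    for _ in range(n):
        robot.servo_line(w(x,-7.5,zc),speed=sp); f=frc()-f0
        zc+=np.clip((f[2]-FT)/20,-.5,.8)
    return zc,pos(),f
E
cat > a.py <<'E'
from push import *
x=pos()[0]+1.5
for _ in range(5):
    zc,p,f=reg(x,zc,FT); print('ease',round(zc,2),p.round(2),f.round(1))
while x<xs and robot.read_t()<T1:
    x+=3; zc,p,f=reg(x,zc,FT); print(round(x,1),round(zc,2),p.round(2),f.round(1))
    if p[2]>15.7: FT+=1
    if abs(f[0])>28: print('odd');break
print(robot.read_t(),FT)
E
python3 a.py -30 14.8 14 14.5
```

```text
ease 15.01 [-53.8   -7.34  15.17] [-8.8  5.  18.2]
ease 15.15 [-53.83  -7.33  15.22] [-8.2  4.7 16.8]
ease 15.16 [-53.84  -7.32  15.29] [-7.6  4.  14.3]
ease 15.21 [-53.84  -7.31  15.28] [-7.   4.1 14.9]
ease 15.25 [-53.88  -7.32  15.31] [-7.7  4.4 14.9]
-48.4 15.45 [-52.5   -7.27  15.15] [-11.8   2.2  17.9]
-45.4 15.72 [-50.66  -7.24  15.13] [-13.5   1.4  19.5]
-42.4 15.73 [-46.61  -7.38  15.37] [-11.1   1.1  14.2]
-39.4 15.78 [-43.72  -7.41  15.37] [-12.    0.5  15. ]
-36.4 15.75 [-40.53  -7.4   15.43] [-10.7   0.2  13.5]
-33.4 15.84 [-37.81  -7.42  15.42] [-12.3   0.1  15.7]
-30.4 15.79 [-34.19  -7.47  15.53] [-10.5   0.5  13. ]
-27.4 15.85 [-31.67  -7.44  15.47] [-10.9   0.7  15.1]
14.075 14.0
```

```bash
cat > b.py <<'E'
from push import *
x=-27.4; last=None; n=0
while x<14 and robot.read_t()<22:
    x+=4 if x<-8 else 1.5; zc,p,f=reg(x,zc,FT); print(round(x,1),round(zc,2),p.round(2),f.round(1))
    if x<-8 and f[0]<-24: print('odd');break
    n = n+1 if (f[0]<-19 and abs(p[0]-last[0])<.5) else 0
    if n>=2: print('home?');break
    last=p
print(robot.read_t(),x,zc); grab('wrist','w5')
E
python3 b.py 0 15.85 14 22
```

```text
-23.4 15.79 [-27.19  -7.5   15.54] [-11.1   0.5  12.9]
-19.4 15.84 [-23.81  -7.5   15.51] [-11.4   1.5  14.9]
-15.4 15.82 [-19.46  -7.53  15.55] [-10.4   0.3  13.7]
-11.4 15.87 [-15.75  -7.51  15.53] [-11.   -0.3  15. ]
-7.4 15.8 [-11.21  -7.56  15.57] [-9.4 -0.1 12.6]
-5.9 15.9 [-10.61  -7.53  15.52] [-12.7  -0.1  16. ]
-4.4 15.81 [-8.26 -7.56 15.61] [-10.7   0.6  12.2]
-2.9 15.93 [-7.69 -7.52 15.52] [-11.9   0.7  16.4]
-1.4 15.77 [-4.88 -7.59 15.65] [-9.1  0.2 10.7]
0.1 15.91 [-4.62 -7.52 15.52] [-13.1  -0.4  16.8]
1.6 15.74 [-1.98 -7.6  15.63] [-9.1 -0.  10.6]
3.1 15.92 [-1.72 -7.57 15.5 ] [-12.5   1.3  17.6]
4.6 16.13 [-1.19 -7.52 15.52] [-14.4   0.9  18.2]
6.1 16.38 [-1.11 -7.49 15.5 ] [-18.3  -1.3  19.1]
7.6 16.68 [-0.9  -7.46 15.51] [-21.1  -1.3  20. ]
9.1 17.07 [-0.79 -7.38 15.49] [-24.1  -2.3  21.9]
home?
18.2417 9.100000000000001 17.072350492993568
```

View pics/w5.png

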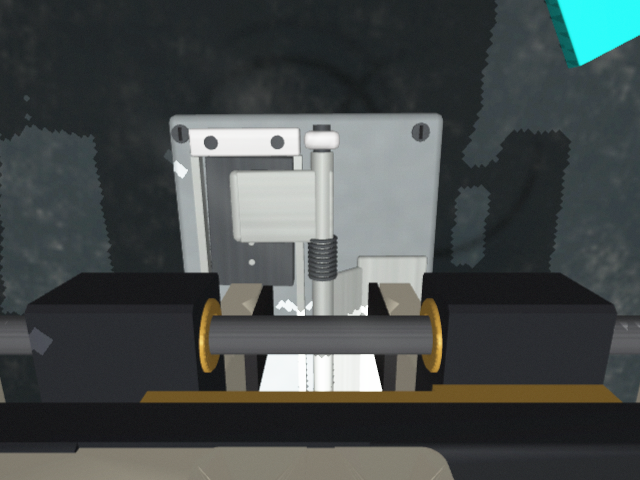

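The coupon's nose is up against the stop block (row 156) under the raised jaw. The Fx rise at constant position confirms it is home. Next: back off with the bar still held, release and lift.

```bash
cat > c.py <<'E'
from push import *
for x in [6,3,0,-3,-6,-8,-9,-10]:
    zc,p,f=reg(x,zc,FT); zc=min(zc,16.5); print(x,round(zc,2),p.round(2),f.round(1))
    if p[0]<-3.2: break
x=p[0]
for z in [17,20,24,28]:
    robot.servo_line(w(x,-8,z),speed=.03); print(z,pos().round(2),(frc()-f0).round(1))
robot.servo_line(w(x,-8,60),speed=.1)
robot.servo_line(w(-60,-8,125),speed=.15); print(robot.read_t(),frc()-f0); grab('wrist','w6'); print(robot.read_t())
E
python3 c.py 0 16.6 14 30
```

```text
6 16.5 [-0.93 -7.47 15.62] [-16.8  -1.6  13.3]
3 16.18 [-1.11 -7.59 15.87] [-9.4 -0.8  7.6]
0 15.83 [-1.2  -7.79 16.25] [-4.4  0.7  6.9]
-3 15.43 [-1.93 -8.1  16.51] [0.3 1.1 6.1]
-6 15.08 [-3.93 -8.24 16.41] [2.9 1.  6.9]
17 [-3.66 -8.34 17.23] [ 0.1 -0.9  4.8]
20 [-4.48 -7.75 19.76] [-0.3  0.3  0.9]
24 [-3.93 -7.95 24.09] [-0.6  0.6 -0.1]
28 [-3.77 -8.03 28.26] [-0.7  0.5 -0.1]
21.8 [-0.42815729  0.88742078  0.53305012]
21.85
```

```bash
python3 -c "
import cv2;a=cv2.imread('pics/w6.png')[:280,180:460];cv2.imwrite('pics/w6c.png',cv2.resize(a,(600,600),interpolation=cv2.INTER_CUBIC))"
```

```text
(no output)
```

View pics/w6c.png

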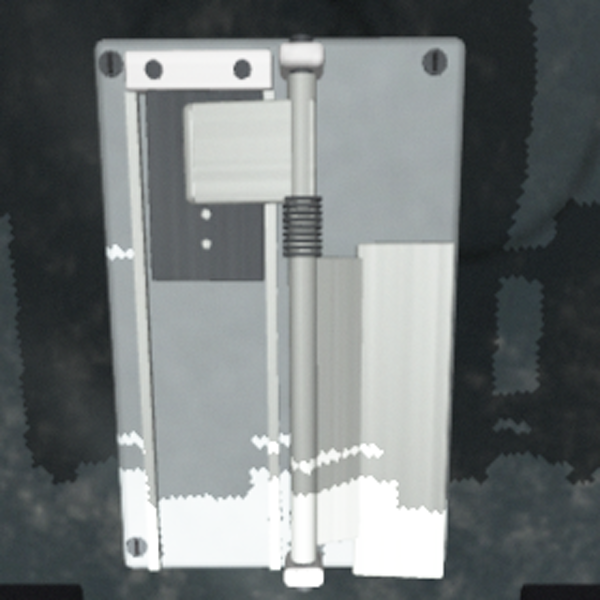

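The view shows the clip down on the coupon, with no gap at the stop (crop row 90; rear edge at row 280). One numeric check, then I hand in.

Run:
```python
from h import *
f,cx,cy,_=K('wrist'); Wd=np.load('pics/w6.npz'); M=Wd['M']
def onz(u,v,z):
    d=M[:3,:3]@[(u-cx)/f,(v-cy)/f,1]; return ((M[:3,3]+d*(z-M[2,3])/d[2]-O)@RS*1e3).round(1)
s=280/600
print('stop bottom edge',onz(180+205*s,90*s,.019),'coupon rear',onz(180+205*s,280*s,.02))
g=Wd['im'].mean(2); c=int(180+165*s); print(g[34:52,c].round(),g[122:138,c].round())
robot.servo_line(w(-60,-8,180),speed=.15); print(robot.read_t(),robot.job_done())
```

```text
stop bottom edge [59.4 18.4 19. ] coupon rear [ 9.5 19.7 20. ]
[241. 241. 240. 240. 241. 241. 229. 166. 103.  91.  94.  92.  91.  92.
  95.  95.  93.  93.] [ 97.  97.  96.  96.  96.  94.  96.  93.  96. 146. 167. 167. 169. 170.
 169. 169.]
the job is handed in; nothing more can be done
22.3667 None
```

The coupon is loaded and I handed the job in at 22.4 s of the 38 s allowed. I pressed the thumb bar down to its stop with one fingertip and pushed the coupon home with the other. I backed off about 3 mm, let the clip down on the coupon and lifted clear.

**Last checks (all before hand-in):**
- **Coupon home:** the side facing the stop measured at stage x = 59.4 mm and the coupon's rear end at 9.5 mm (nominal 60 and 10). No gap shows at the stop.
- **Contact while pushing:** the push force rose steadily, to about 24 N, while the fingertip stayed almost still.
- **Clip and robot:** the picture shows the jaw down on the coupon. The force readings were back near zero with the robot clear.

**What did not go as planned:**
- **First push too hard:** my first pressing force was too high (up to about 47 N of down-force at the fingertip). The arm lagged on the bar, so I eased it to about 14 N and carried on.
- **Bar crept up when backing off:** it rose to about 16.5 mm, roughly 1 mm off its stop, after the coupon was already home.
- **Stage fit:** the first fit of the stage position had residuals of up to about 4 mm. The force rise at the stop, not that fit, set where I stopped pushing.
- **Bystanders:** I did not measure them again afterwards. The arm only worked over the stage.

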